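# Charge the hand dosing pump, then hold the port selector at its third click

## Robot

A 7-joint arm with a two-finger parallel gripper is mounted at the origin on a cart in front of the work surface, level with it; the furniture and walls round the work are solid. World frame = base frame: x ahead of the robot, y to its left, z up, the work surface at z = 0. Lengths are in m, angles in rad, forces in N, time in s.
With the tool pointing down it reaches from about 0.425 to 0.95 m from the base axis. Payload 4.7 kg.
Tool frame: the origin (TCP) lies on the centre line of the jaws, within the pads' length; the fingertips stand 22 mm ahead of it and the grasp point (between the pads) lies 3 mm ahead of it; y points along the fingers, x is the direction in which the jaws open and shut, and the axes are right-handed (so a half turn about y gives the same grasp; the last joint's range is limited). The gripper opens to 85 mm and grips with 20 to 120 N. Pads are 22 mm wide; open, the fingers measure 114 mm over their backs; the gripper's body (76 mm by 85 mm) begins 54 mm behind the grasp point. The pads swing forward as they close: fully open they stand 13 mm farther back than shut.
Start: joints at [-1.256, 0.469, -0.049, 1.532, 0.024, 1.141, -0.082], TCP at [0.227, 0.636, 0.253] pointing down, gripper open.
Joint ranges: [-2.59, 2.59], [-0.33, 1.99], [-1.39, 1.29], [0.1, 2.45], [-1.04, 4.18], [0.21, 1.99], [-2.66, 2.66]. Speed limits (rad/s): [2.57, 2.57, 3.14, 3.14, 3.14, 3.14, 3.14].

## Interface

Orientations are given as a unit quaternion [x, y, z, w].
In Python, from plant import manip gives the robot as it stands.
- The arm moves only by the tool step_arm, never from a script. Its argument "commands" is a list of rows, each a list of 2 entries, a list of its own where there are three numbers: the shift along the tool's x, y, z in cm, then the turn about the tool's y in degrees. In form: [[[dx, dy, dz], twist], ...]. A call has 1 to 20 rows; each row shifts and turns the commanded pose from where the row before left it, along the tool's axes as they then stand; what a row does not reach is not made up. A row lasts 1/8 s, in which the tool goes at most 62.5 mm and 10.7 degrees, less where a joint would pass 70% of its speed; a pose out of reach is approached as far as the arm can. A call with a gripper value outside its range is refused whole. "gripper" is the opening in per cent of the stroke, from 0 (shut) to 100 (fully open), set as the call begins (left out, the last holds). The fingers move at their own pace and stop on an object; "newtons" is the grip in N (left out, the last holds). Time passes only in rows, so rows that do not move let the fingers close. It gives the time, the measured TCP pose, the force and the opening at its end, in the units of the state.
- manip.state(): the state, without advancing time (a new reading comes with each control period).
- manip.snapshot(name): name is "scene" or "top" or "wrist"; returns (picture, depth): 480x640x3 uint8, blue, green, red; 480x640 float32, m along the optical axis (not along the pixel's ray), 0 where there is no reading.
- manip.camera_params(name): a dict with "camera_matrix" (3x3 intrinsics, pixels), "T" (4x4, takes a point from camera to world coordinates). Camera axes: x right, y down, z forward; pixel columns grow to the right and rows downward; lengths in m; the calibration is good to about 2 mm. A picture is of the moment at which its call begins: read the wrist's pose just before it. camera_params takes no time and is no camera call; for the wrist camera it gives the pose at the moment of the call.
- manip.sign_off(): hands the job in, once; it reports no verdict.
The state is a dict: "clock": time; "q": joint angles; "joint_vel": joint speeds; "effort": joint torques, N m; "ee_pos": TCP position; "tool_rot": TCP orientation; "ft_force": force on the tool from outside, world axes, zero at the start; "wrist_torque": the same for the moment, N m; "gripper_width": finger opening in m.
Only numpy, scipy, OpenCV 4.12 (cv2) and the standard library are available. Lean on these libraries where they do the work, as an engineer would, in place of code of your own. Each camera call takes 0.05 s, during which the arm holds its last target. There are 200 camera calls.

## Task

First charge the hand dosing pump: turn its crank clockwise (seen from above), a full turn and a little more, until it comes up against its end stop, and leave it there. Then turn the bar knob of the port selector clockwise by feel, counting the clicks, to its third stop without overrunning to the fourth, and finish still gripping the knob there: do not let go. Leave the other things on the worktop alone.

Things in the scene. Friction and masses are not known exactly. Their poses are not given: they have to be found in the camera images.
- dosing_pump: hand dosing pump, fixed: 124 mm square base plate 12 mm thick, grey housing 92 mm across, on top a level aluminium wheel 112 mm across (top 68 mm above the worktop) with an upright black handle. Origin: wheel axis at the worktop. -x side, roughly towards the robot: small steel rib on the plate; +x: outlet stub. May stand left or right of the selector, up to 0.35 rad askew.
- crank (a joint): turn of the crank wheel, rad, growing clockwise seen from above. At 0 and 6.28 the handle stands over the rib on the pump's -x side. Starts between -0.6 and 0; a hard end stop inside is at 6.3. Needs about 2 N at the handle and stays where it is left.
- crank_handle (a point): middle of the crank handle: upright black round sleeve 16 mm thick that spins freely on its pin, 44 mm from its axis, free from 73 to 120 mm above the worktop (this point: 98 mm). Grip it from above; as the sleeve spins, the tool need not turn with the wheel.
- selector: port selector, fixed: 124 mm square base plate 12 mm thick, short grey column, index disc 66 mm across (38 to 52 mm above the worktop) with six steel rollers on part of its rim, black bar knob on top. Origin: knob axis at the worktop. -x side, roughly towards the robot: dark plunger block 62 mm high, 47 to 61 mm from the axis; +x: three port stubs. Up to 0.35 rad askew.
- index_knob (a joint): turn of the bar knob, rad, growing clockwise seen from above; at 0 its pointer nose points to the plunger block. Starts anywhere from -0.65 to -0.4, turning freely; then a spring plunger clicks over rollers into stops 20 degrees apart: first at 0, second 0.349, third 0.698, fourth 1.047. Leaving a stop takes 0.11 N m, easing to none midway; then it drops into the next stop, which holds it.
- knob_grip (a point): centre of the bar knob, on its axis, 95 mm above the worktop; turns with it. Bar 56 mm long (along this x), 18 mm thick (this y), 34 mm high (78 to 112 mm above the worktop). A small pointer nose juts 14 mm out low under one end (this -x) and a white line on top runs from the middle to that end. Grip it from above across the 18 mm.
- beaker: bystander: clear glass beaker, 53 mm across, 71 mm high; origin at its underside
- vial: bystander: glass vial with white screw cap, 23 mm across, 56 mm high; origin at its underside
- jug_cap: bystander: white ribbed jug cap, 42 mm across, 13 mm high, lying on the worktop; origin at its underside
- wash_bottle: bystander: white squeeze wash bottle with a bent spout, 63 mm across, 186 mm high; origin at its underside

How it is judged:
On the way, in this order (a step that is already met when the one before it is completed fails the run):
1. the crank has been turned to its end stop (value of joint crank above 6.15 rad), for 0.1 s.
2. the knob is at the third stop (value of joint index_knob between 0.58 and 0.82 rad), for 0.2 s.
At the end, for the whole second after the job is handed in: The crank is at its end stop (joint above 6.1 rad), the knob rests at the third stop (0.698 rad, within 0.12 rad) and the fingers still grip it (contact force above 4 N) (all of step 2 and value of joint crank above 6.1 rad and velocity of joint index_knob between -0.1 and 0.1 rad/s and contact force between the fingers and index_knob above 4 N); the arm keeps its last pose, push and grip.
It fails at once if the knob is turned past its first stop before the pump is charged (value of joint index_knob above 0.17 rad and value of joint crank below 6.1 rad).
It fails at once if the knob overruns to the fourth stop (value of joint index_knob above 0.9 rad).
It fails at once if a bystander is moved (distance of any of beaker, vial, jug_cap, wash_bottle from where it was at the start of the episode above 0.02 m).
It also fails if it takes over 64 s, if anything falls off the work surface, if the arm or the gripper's body presses on something with over 40 N, if the wrist force passes 120 N, or if a joint passes its speed limit or range.

## Working session

There is one attempt and no reset: what is moved stays moved. The work goes in short steps, Python scripts to look and compute and a tool call to move; the robot and the scene stay as the last step left them, time stands still between calls to the robot, and variables do not carry over. Pictures are saved under pics/ and viewed, about 8 in all and at most 12, crops included, and the job is handed in when it is done.

Besides the shell and the picture viewer there is one more tool, called after "Request:" by a JSON object that holds its "method" and its "body", one argument or row to a line. step_arm: Moves the arm, as the interface text tells. Its arguments: {"type":"object","properties":{"commands":{"type":"array","items":{"type":"array"}},"gripper":{"type":"number"},"newtons":{"type":"number"}},"required":["commands"]}

```bash
mkdir -p pics; ls; python3 - <<'E'
from plant import manip
import cv2,numpy as np
s=manip.state()
for k in s: print(k,np.round(s[k],3))
for n in("scene","top"):
    p,d=manip.snapshot(n); cv2.imwrite(f"pics/{n}0.png",p); np.save(f"{n}0.npy",d)
    c=manip.camera_params(n); print(n,np.round(c["camera_matrix"],1).tolist(),np.round(c["T"],3).tolist())
E
```

```text
pics
clock 0.0
q [-1.256  0.469 -0.049  1.534  0.024  1.141 -0.082]
joint_vel [ 0.     0.001 -0.     0.002  0.001 -0.001  0.001]
effort [-0.0000e+00 -5.1030e+01 -4.7000e-02 -2.3771e+01  1.1000e-02  8.0000e-03
  0.0000e+00]
ee_pos [0.227 0.635 0.252]
tool_rot [ 0.579  0.407 -0.408 -0.578]
ft_force [ 0.349  0.118 -0.443]
wrist_torque [ 0.004 -0.074  0.039]
gripper_width 0.085
scene [[580.2, 0.0, 317.4], [0.0, 580.2, 248.3], [0.0, 0.0, 1.0]] [[0.578, -0.449, 0.682, -0.718], [-0.816, -0.306, 0.49, -0.901], [-0.012, -0.84, -0.543, 1.057], [0.0, 0.0, 0.0, 1.0]]
top [[584.9, 0.0, 324.3], [0.0, 584.9, 233.9], [0.0, 0.0, 1.0]] [[0.001, -0.989, 0.147, 0.292], [-1.0, 0.002, 0.024, -0.033], [-0.024, -0.147, -0.989, 1.496], [0.0, 0.0, 0.0, 1.0]]
```

View pics/top0.png

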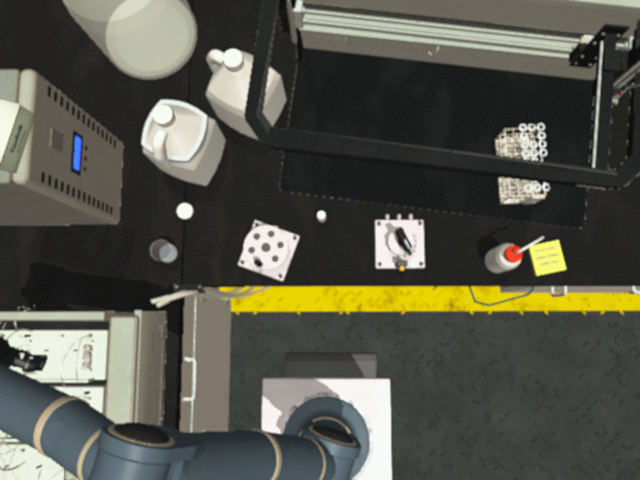

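View pics/scene0.png

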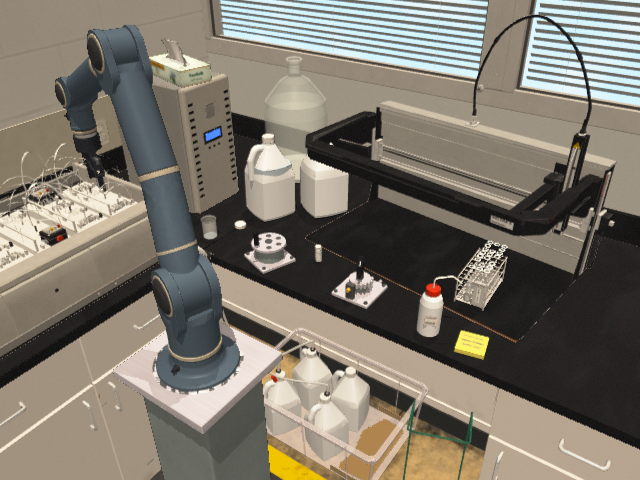

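The top view shows the pump at about (268,248), its handle near (258,263), the selector at (400,243), the vial at (321,215), the beaker at (163,250), the cap at (185,210) and the wash bottle at (503,257). Next I measure these.

```bash
cat > h.py <<'E'
import numpy as np,cv2
from plant import manip
def ray(c,uv,z):
    K=np.array(c["camera_matrix"]);T=np.array(c["T"])
    uv=np.atleast_2d(uv).astype(float)
    d=np.c_[(uv-K[:2,2])/K[[0,1],[0,1]],np.ones(len(uv))]@T[:3,:3].T
    return T[:3,3]+d*((z-T[2,3])/d[:,2])[:,None]
def proj(c,P):
    K=np.array(c["camera_matrix"]);T=np.array(c["T"])
    p=(np.atleast_2d(P)-T[:3,3])@T[:3,:3];p=p@K.T
    return p[:,:2]/p[:,2:]
E
python3 - <<'E'
from h import *
c=manip.camera_params("top");p=cv2.imread("pics/top0.png")
g=cv2.cvtColor(p,cv2.COLOR_BGR2GRAY)
for n,(x0,y0,x1,y1) in dict(pump=(225,212,310,284),sel=(365,218,435,280)).items():
    m=np.zeros_like(g);m[y0:y1,x0:x1]=(g[y0:y1,x0:x1]>110)
    # exclude yellowish
    cs,_=cv2.findContours(m,0,1);k=max(cs,key=cv2.contourArea)
    P=ray(c,k[:,0,:],0.012)[:,:2]
    r=cv2.minAreaRect((P*1000).astype(np.float32));print(n,r)
    crop=cv2.resize(p[y0-5:y1+5,x0-5:x1+5],None,fx=6,fy=6,interpolation=cv2.INTER_CUBIC);cv2.imwrite(f"pics/{n}1.png",crop)
for n,uv,z in(("beaker",(163,250),.03),("vial",(321,215),.05),("cap",(185,210),.01),("bottle",(510,254),.15)):print(n,ray(c,uv,z).round(3))
a=cv2.imread("pics/pump1.png");b=cv2.imread("pics/sel1.png")
a=cv2.resize(a,(400,int(a.shape[0]*400/a.shape[1])));b=cv2.resize(b,(400,int(b.shape[0]*400/b.shape[1])))
h=max(len(a),len(b));o=np.zeros((h,800,3),np.uint8);o[:len(a),:400]=a;o[:len(b),400:]=b
print(a.shape,b.shape);cv2.imwrite("pics/crop1.png",o)
E
```

```text
pump ((472.0863037109375, 147.53860473632812), (132.60104370117188, 129.20518493652344), 70.13800811767578)
sel ((485.4085693359375, -189.4720916748047), (134.07456970214844, 127.31983947753906), 0.29091593623161316)
beaker [[0.468 0.411 0.03 ]]
vial [[0.554 0.009 0.05 ]]
cap [[0.575 0.364 0.01 ]]
bottle [[ 0.443 -0.428  0.15 ]]
(345, 400, 3) (360, 400, 3)
```

View pics/crop1.png

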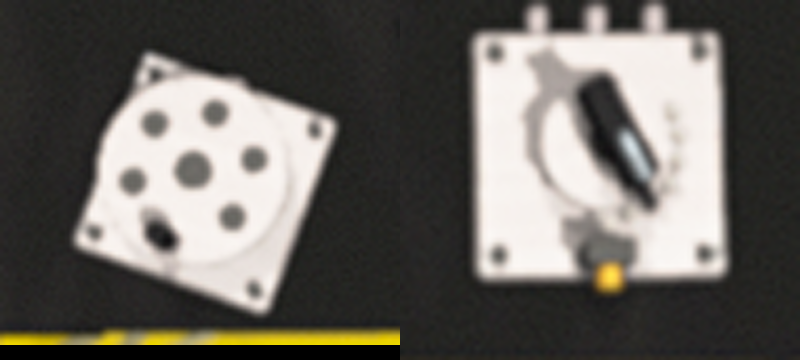

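The crop shows the pump askew by about -0.34 rad, with its handle near the rib at a slightly negative crank angle. The selector is almost square, and its pointer points to the lower right at about -0.45 rad. Next I'll work out the approach.

```bash
cat >> h.py <<'E'
from scipy.spatial.transform import Rotation as R
def rot(): return R.from_quat(manip.state()["tool_rot"]).as_matrix()
def delta(target): # cm in tool axes
    s=manip.state(); return (rot().T@(np.array(target)-s["ee_pos"])*100).round(2)
E
python3 - <<'E'
from h import *
print(rot().round(3))
c=manip.camera_params("wrist");print(np.round(c["T"],3),c["camera_matrix"])
T=np.eye(4);T[:3,:3]=rot();T[:3,3]=manip.state()["ee_pos"];print("cam in tool",(np.linalg.inv(T)@c["T"]).round(3))
t=manip.camera_params("top")
print("wheel c",ray(t,(265.6,247.4),.068),"handle",ray(t,(258,263),.11))
print("knob",ray(t,(365-5+(620-400)/5.0,218-5+140/5.0),.112), delta([.44,.15,.36]),delta([.35,.40,.36]))
E
```

```text
[[ 0.337 -0.001 -0.942]
 [ 0.942 -0.002  0.337]
 [-0.002 -1.    -0.   ]]
[[ 0.337  0.897  0.285  0.154]
 [ 0.941 -0.321 -0.104  0.661]
 [-0.002  0.303 -0.953  0.373]
 [ 0.     0.     0.     1.   ]] [[429.07579593   0.         325.26899093]
 [  0.         429.07579593 239.77415159]
 [  0.           0.           1.        ]]
cam in tool [[ 1.    -0.    -0.001 -0.001]
 [ 0.    -0.303  0.953 -0.121]
 [-0.001 -0.953 -0.303  0.078]
 [ 0.     0.     0.     1.   ]]
wheel c [[0.46977863 0.14543291 0.068     ]] handle [[0.42709651 0.15775364 0.11      ]]
knob [[ 0.47899462 -0.19009551  0.112     ]] [-38.52 -10.69 -36.37] [-18.02 -10.73 -19.47]
```

Request:
{"method": "step_arm", "body": {
  "commands": [
    [[-1.5, -2, -1.5], 0],
    [[-3, -2, -3], 0],
    [[-3.2, 0, -3], 0],
    [[-3.2, 0, -3], 0],
    [[-3.2, 0, -3], 0],
    [[-3.2, 0, -3], 0],
    [[-3.2, 0, -3], 0],
    [[-3.2, 0, -3], 0],
    [[-3.2, 0, -3], 0],
    [[-3.2, 0, -3], 0],
    [[-3.2, 0, -3], 0],
    [[-3.2, 0, -3], 0],
    [[-2.5, 0, -2.5], 0],
    [[0, 0, 0], 0]
  ]
}}

```text
clock: 1.85
ee_pos: [0.4451, 0.1407, 0.2931]
tool_rot: [0.58, 0.405, -0.406, -0.579]
ft_force: [-0.1, 0.6, -0.5]
gripper_width: 0.0853
```

```bash
python3 - <<'E'
from h import *
s=manip.state();print(s["clock"],np.round(s["q"],2),np.round(s["ee_pos"],4),np.round(s["ft_force"],1))
c=manip.camera_params("wrist");p,d=manip.snapshot("wrist");cv2.imwrite("pics/w1.png",p);np.savez("w1.npz",T=c["T"],K=c["camera_matrix"],d=d)
E
```

```text
1.85 [-0.63  0.08  0.25  1.97 -0.02  1.1   0.85] [0.4451 0.1407 0.2931] [-0.1  0.6 -0.5]
```

View pics/w1.png

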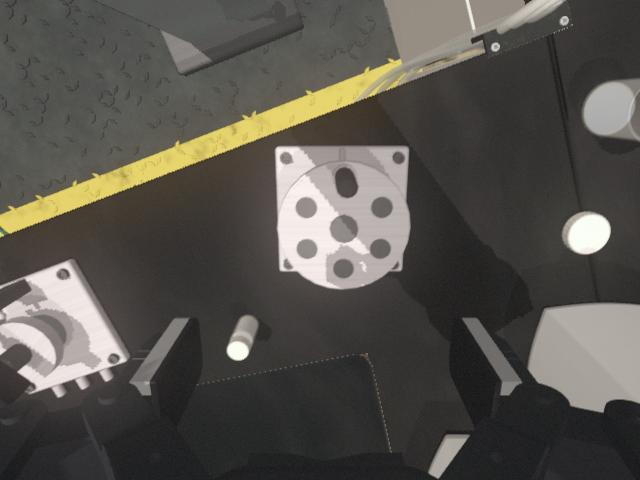

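The wrist view shows the plate square to the tool, with the rib at (342,155), the handle at (346,182) and the wheel hub at (344,229).

```bash
cat > m.py <<'E'
from h import *
z=np.load("w1.npz");c=dict(T=z["T"],camera_matrix=z["K"]);d=z["d"];p=cv2.imread("pics/w1.png");g=cv2.cvtColor(p,cv2.COLOR_BGR2GRAY)
K,T=z["K"],z["T"]
vv,uu=np.mgrid[140:300,260:425]
dd=d[140:300,260:425];W=np.stack([(uu-K[0,2])/K[0,0]*dd,(vv-K[1,2])/K[1,1]*dd,dd],-1)@T[:3,:3].T+T[:3,3]
print("zmax",W[...,2].max())
top=(W[...,2]>.062)&(W[...,2]<.075);P=W[top][:,:2]
(cx,cy),r=cv2.minEnclosingCircle((P*1000).astype(np.float32));print("wheel enclosing",cx,cy,r)
h=W[...,2]>.085;P=W[h];print("handle pts",len(P),P.mean(0),P.min(0),P.max(0))
ht=W[W[...,2]>.115];print("handle top",len(ht),ht.mean(0) if len(ht) else 0)
print("hub",ray(c,(344,229),.068))
m=(g[140:280,260:420]<75).astype(np.uint8);n,l,st,ce=cv2.connectedComponentsWithStats(m)
for i in range(1,n):
    if st[i,4]<3000 and st[i,4]>60: q=ce[i]+[260,140];print(q.round(1),st[i,4],ray(c,q,.068).round(4))
a=ray(c,[(276,147),(408,147),(286,158),(399,158)],.012);print(a.round(4))
for i in(0,2):
    e=a[i]-a[i+1];print("plate yaw (of +x)",np.arctan2(e[1],e[0]),np.arctan2(-e[1],-e[0])-np.pi/2)
E
python3 m.py
```

```text
zmax 0.41365428838194473
wheel enclosing 470.2686767578125 146.0109405517578 55.911224365234375
handle pts 622 [0.41808447 0.16208743 0.16262849] [0.37148175 0.15333153 0.08540684] [0.4368439  0.1687683  0.41365429]
handle top 488 [0.41677653 0.16220614 0.17950562]
hub [[0.47125328 0.14662123 0.068     ]]
[265.4 154.1] 298 [[0.3913 0.1084 0.068 ]]
[397.5 201.3] 2479 [[0.464  0.1958 0.068 ]]
[346.  178.8] 298 [[0.4319 0.1621 0.068 ]]
[268.4 263.4] 613 [[0.478  0.0754 0.068 ]]
[[0.3919 0.1106 0.012 ]
 [0.4335 0.2246 0.012 ]
 [0.4044 0.1155 0.012 ]
 [0.4403 0.2138 0.012 ]]
plate yaw (of +x) -1.9209356139179747 -0.3501392871230782
plate yaw (of +x) -1.9209095587956024 -0.3501132320007059
```

```bash
cat >> m.py <<'E'
print("----")
P=W[(dd>0)&(W[...,2]>.085)&(W[...,2]<.13)];print(len(P),P.mean(0),P.min(0),P.max(0))
t=P[P[:,2]>.116];print("top",len(t),t.mean(0),(t.min(0)+t.max(0))/2)
C=np.array([.4703,.146]);e=(t.min(0)+t.max(0))[:2]/2-C
print("r",np.hypot(*e),"q",-(np.arctan2(e[1],e[0])-(-.35)-np.pi))
E
python3 m.py|sed -n '/----/,$p'
```

```text
----
522 [0.42701219 0.16119854 0.11453925] [0.42112086 0.15333153 0.08540684] [0.4368439  0.1687683  0.12164325]
top 383 [0.42847751 0.16105844 0.11920402] [0.42907933 0.16094813 0.11884096]
r 0.04384734870343185 q -0.0021120434910004704
```

Request:
{"method": "step_arm", "body": {
  "commands": [
    [[0.7, 2, 1.1], 0],
    [[0.7, 3, 1.1], 0],
    [[0, 3, 0], 0],
    [[0, 3, 0], 0],
    [[0, 3, 0], 0],
    [[0, 2.5, 0], 0],
    [[0, 1.5, 0], 0],
    [[0, 1, 0], 0],
    [[0, 0, 0], 0],
    [[0, 0, 0], 0]
  ]
}}

```text
clock: 3.15
ee_pos: [0.4289, 0.1646, 0.1039]
tool_rot: [0.578, 0.408, -0.407, -0.578]
ft_force: [-1.2, -0.3, 0.2]
gripper_width: 0.0854
```

Request:
{"method": "step_arm", "body": {
  "commands": [
    [[0, 0, 0], 0],
    [[0, 0, 0], 0],
    [[0, 0, 0], 0],
    [[0, 0, 0], 0],
    [[0, 0, 0], 0],
    [[0, 0, 0], 0],
    [[0, 0, 0], 0],
    [[0, 0, 0], 0]
  ],
  "gripper": 0,
  "newtons": 40
}}

```text
clock: 4.15
ee_pos: [0.4283, 0.1642, 0.1035]
tool_rot: [-0.578, -0.407, 0.407, 0.578]
ft_force: [-0.7, -1.7, 5.1]
gripper_width: 0.0151
```

```bash
python3 - <<'E'
from h import *
s=manip.state();print(s["clock"],np.round(s["q"],2),np.round(s["ee_pos"],4),np.round(s["ft_force"],1),s["gripper_width"])
print(delta([.429,.161,.102]));print(rot().round(3))
# circle rows in tool axes, cw, 20 deg each
C=np.array([.4703,.146]);f=lambda q:C+.044*np.array([-np.cos(-.35-q),-np.sin(-.35-q)])
Rm=rot();qs=np.radians(np.arange(0,381,20))
for a,b in zip(qs,qs[1:]):
    e=np.r_[f(b)-f(a),0]@Rm*100;print(int(round(np.degrees(b))),e.round(2))
E
```

```text
4.15 [-0.62  0.33  0.2   2.18 -0.11  0.64  0.88] [0.4283 0.1642 0.1035] [-0.7 -1.7  5.1] 0.015105657965243055
[-0.27  0.15 -0.17]
[[ 0.337 -0.    -0.941]
 [ 0.941  0.     0.337]
 [-0.    -1.     0.   ]]
20 [ 1.5  -0.   -0.27]
40 [ 1.32 -0.   -0.77]
60 [ 0.97 -0.   -1.18]
80 [ 0.51 -0.   -1.44]
100 [-0.01 -0.   -1.53]
120 [-0.53 -0.   -1.43]
140 [-0.99 -0.   -1.16]
160 [-1.33 -0.   -0.76]
180 [-1.51  0.   -0.26]
200 [-1.5   0.    0.27]
220 [-1.32  0.    0.77]
240 [-0.97  0.    1.18]
260 [-0.51  0.    1.44]
280 [0.01 0.   1.53]
300 [0.53 0.   1.43]
320 [0.99 0.   1.16]
340 [1.33 0.   0.76]
360 [ 1.51 -0.    0.26]
380 [ 1.5  -0.   -0.27]
```

Request:
{"method": "step_arm", "body": {
  "commands": [
    [[0.6, 0, -0.1], 0],
    [[0.65, 0, -0.15], 0],
    [[0.7, 0, -0.35], 0],
    [[0.65, 0, -0.4], 0],
    [[0.5, 0, -0.57], 0],
    [[0.47, 0, -0.6], 0],
    [[0.27, 0, -0.72], 0],
    [[0.24, 0, -0.73], 0],
    [[0, 0, 0], 0]
  ]
}}

```text
clock: 5.28
ee_pos: [0.477, 0.1907, 0.1035]
tool_rot: [0.578, 0.408, -0.407, -0.578]
ft_force: [-0.4, -0.5, 3.4]
gripper_width: 0.015
```

```bash
cat > ck.py <<'E'
from h import *
s=manip.state();p=s["ee_pos"];C=np.array([.4703,.146]);e=p[:2]-C
q=-(np.arctan2(e[1],e[0])+.35-np.pi)
print(round(s["clock"],2),np.round(s["q"],2),np.round(p,4),"F",np.round(s["ft_force"],1),"w",round(s["gripper_width"],4),"r",np.hypot(*e),"q",np.degrees(q)%360)
Rm=rot();print("err to circle, tool cm",(np.r_[-e*(1-.044/np.hypot(*e)),0]@Rm*100).round(2),"F tool",(s["ft_force"]@Rm).round(1))
E
python3 ck.py
```

```text
5.28 [-0.62  0.4   0.19  2.06 -0.12  0.68  0.88] [0.477  0.1907 0.1035] F [-0.4 -0.5  3.4] w 0.015 r 0.04518555316268907 q 78.43954790642223
err to circle, tool cm [-0.12 -0.   -0.02] F tool [-0.6 -3.4  0.2]
```

Request:
{"method": "step_arm", "body": {
  "commands": [
    [[0.05, 0, -1.6], 0],
    [[-0.53, 0, -1.43], 0],
    [[-0.99, 0, -1.16], 0],
    [[-1.33, 0, -0.76], 0],
    [[-1.51, 0, -0.26], 0],
    [[-1.5, 0, 0.27], 0],
    [[-1.32, 0, 0.77], 0],
    [[-0.97, 0, 1.18], 0],
    [[0, 0, 0], 0]
  ]
}}

```text
clock: 6.4
ee_pos: [0.4754, 0.1038, 0.1034]
tool_rot: [-0.578, -0.407, 0.408, 0.579]
ft_force: [-2.5, 3.5, 6.1]
gripper_width: 0.015
```

```bash
python3 ck.py
```

```text
6.4 [-0.47  0.37  0.21  2.12 -0.12  0.66  1.05] [0.4754 0.1038 0.1034] F [-2.5  3.5  6.1] w 0.015 r 0.04253598371347796 q 242.99663075854968
err to circle, tool cm [-0.13 -0.   -0.07] F tool [ 2.5 -6.1  3.5]
```

Request:
{"method": "step_arm", "body": {
  "commands": [
    [[-0.5, 0, 1.25], 0],
    [[0.01, 0, 1.53], 0],
    [[0.53, 0, 1.43], 0],
    [[0.99, 0, 1.16], 0],
    [[1.2, 0, 0.7], 0],
    [[0.7, 0, 0.2], 0],
    [[0, 0, 0], 0]
  ]
}}

```text
clock: 7.28
ee_pos: [0.4256, 0.154, 0.1034]
tool_rot: [-0.577, -0.407, 0.409, 0.579]
ft_force: [-3.2, 1.6, 8.2]
gripper_width: 0.015
```

```bash
python3 ck.py
```

```text
7.28 [-0.6   0.32  0.19  2.19 -0.11  0.64  0.9 ] [0.4256 0.154  0.1034] F [-3.2  1.6  8.2] w 0.015 r 0.04540807127101583 q 350.067975918076
err to circle, tool cm [ 0.02 -0.   -0.14] F tool [ 0.4 -8.2  3.6]
```

Request:
{"method": "step_arm", "body": {
  "commands": [
    [[0.3, 0, 0], 0],
    [[0.3, 0, 0], 0],
    [[0.3, 0, -0.05], 0],
    [[0.2, 0, -0.05], 0],
    [[0.2, 0, 0], 0],
    [[0, 0, 0], 0],
    [[0, 0, 0], 0]
  ]
}}

```text
clock: 8.15
ee_pos: [0.4282, 0.1634, 0.1033]
tool_rot: [-0.577, -0.404, 0.411, 0.579]
ft_force: [-9.0, -5.0, 18.9]
gripper_width: 0.0149
```

```bash
python3 ck.py
```

```text
8.15 [-0.62  0.33  0.19  2.18 -0.11  0.65  0.88] [0.4282 0.1634 0.1033] F [-9.  -5.  18.9] w 0.0149 r 0.045516247126979485 q 2.4047920326156924
err to circle, tool cm [-0.01 -0.   -0.15] F tool [ -7.8 -18.7   7. ]
```

Request:
{"method": "step_arm", "body": {
  "commands": [
    [[0.2, 0, 0], 0],
    [[0.2, 0, 0], 0],
    [[0, 0, 0], 0]
  ]
}}

```text
clock: 8.52
ee_pos: [0.4284, 0.1637, 0.1033]
tool_rot: [-0.578, -0.401, 0.412, 0.579]
ft_force: [-12.4, -13.2, 26.4]
gripper_width: 0.0148
```

```bash
python3 ck.py
```

```text
8.53 [-0.62  0.34  0.19  2.17 -0.1   0.66  0.87] [0.4284 0.1637 0.1033] F [-12.4 -13.2  26.4] w 0.0148 r 0.04551607241982875 q 2.895851457783779
err to circle, tool cm [-0.01 -0.   -0.15] F tool [-16.9 -26.2   7.5]
```

The force rose to 17 N with only 0.3 mm of motion, so the crank is on its end stop. I'll relax the push, open the fingers and lift.

Request:
{"method": "step_arm", "body": {
  "commands": [
    [[-0.2, 0, 0], 0],
    [[-0.2, 0, 0], 0],
    [[-0.1, 0, 0], 0],
    [[0, 0, 0], 0]
  ]
}}

```text
clock: 9.02
ee_pos: [0.4282, 0.1633, 0.1034]
tool_rot: [-0.577, -0.404, 0.411, 0.579]
ft_force: [-8.4, -2.9, 17.2]
gripper_width: 0.0155
```

Request:
{"method": "step_arm", "body": {
  "commands": [
    [[0, 0, 0], 0],
    [[0, 0, 0], 0],
    [[0, 0, 0], 0],
    [[0, 0, 0], 0],
    [[0, 0, 0], 0],
    [[0, 0, 0], 0],
    [[0, -1, 0], 0],
    [[0, -3, 0], 0],
    [[0, -3, 0], 0],
    [[0, -3, 0], 0],
    [[0, -3, 0], 0],
    [[0, -3, 0], 0],
    [[0, -3, 0], 0],
    [[0, 0, 0], 0]
  ],
  "gripper": 100
}}

```text
clock: 10.78
ee_pos: [0.4341, 0.1641, 0.2961]
tool_rot: [0.578, 0.409, -0.405, -0.578]
ft_force: [0.5, 0.1, 0.3]
gripper_width: 0.0856
```

```bash
python3 - <<'E'
from h import *
s=manip.state();print(s["clock"],np.round(s["q"],2),np.round(s["ee_pos"],4),np.round(s["ft_force"],1))
c=manip.camera_params("wrist");p,d=manip.snapshot("wrist");cv2.imwrite("pics/w1.png",p);np.savez("w1.npz",T=c["T"],K=c["camera_matrix"],d=d)
T=np.array(c["T"]);K=c["camera_matrix"]
vv,uu=np.mgrid[:480,:640];W=np.stack([(uu-K[0,2])/K[0,0]*d,(vv-K[1,2])/K[1,1]*d,d],-1)@T[:3,:3].T+T[:3,3]
C=np.array([.4703,.146]);m=(d>0)&(abs(W[...,2]-.118)<.006)&(np.hypot(W[...,0]-C[0],W[...,1]-C[1])<.06)
t=W[m];b=(t.min(0)+t.max(0))[:2]/2;e=b-C;print(len(t),b,"r",np.hypot(*e),"q",-(np.arctan2(e[1],e[0])+.35-np.pi))
# selector: move TCP so that camera sees knob
print("delta to selector view",delta([.46,-.19,.29]))
E
```

```text
10.775 [-0.66  0.07  0.22  1.97 -0.02  1.1   0.8 ] [0.4341 0.1641 0.2961] [0.5 0.1 0.3]
386 [0.42918329 0.16191175] r 0.04408818447508338 q 0.019240635899920644
delta to selector view [-32.41   0.4  -14.46]
```

The crank now measures about 0.02 rad past one full turn (about 6.30), so it is on its stop. Next I go to the selector.

Request:
{"method": "step_arm", "body": {
  "commands": [
    [[-2, 0, -0.9], 0],
    [[-3, 0, -1.3], 0],
    [[-3.1, 0, -1.4], 0],
    [[-3.1, 0, -1.4], 0],
    [[-3.1, 0, -1.4], 0],
    [[-3.1, 0, -1.4], 0],
    [[-3.1, 0, -1.4], 0],
    [[-3.1, 0, -1.4], 0],
    [[-3.1, 0, -1.4], 0],
    [[-3.1, 0, -1.4], 0],
    [[-2.6, 0, -1], 0],
    [[0, 0, 0], -9],
    [[0, 0, 0], -9],
    [[0, 0, 0], -9],
    [[0, 0, 0], -9],
    [[0, 0, 0], -9],
    [[0, 0, 0], 0],
    [[0, 0, 0], 0]
  ]
}}

```text
clock: 13.08
ee_pos: [0.4589, -0.1897, 0.2927]
tool_rot: [-0.379, -0.597, 0.597, 0.379]
ft_force: [0.5, -0.6, -1.2]
gripper_width: 0.0853
```

```bash
python3 - <<'E'
from h import *
s=manip.state();print(s["clock"],np.round(s["q"],2),np.round(s["ee_pos"],4),np.round(s["ft_force"],1));print(rot().round(3))
c=manip.camera_params("wrist");p,d=manip.snapshot("wrist");cv2.imwrite("pics/w2.png",p);np.savez("w2.npz",T=c["T"],K=c["camera_matrix"],d=d)
T=np.array(c["T"]);K=c["camera_matrix"]
vv,uu=np.mgrid[:480,:640];W=np.stack([(uu-K[0,2])/K[0,0]*d,(vv-K[1,2])/K[1,1]*d,d],-1)@T[:3,:3].T+T[:3,3]
near=(d>0)&(np.hypot(W[...,0]-.48,W[...,1]+.19)<.09)
for n,lo,hi in(("knobtop",.108,.118),("disc",.047,.057),("plate",.006,.018)):
    t=W[near&(W[...,2]>lo)&(W[...,2]<hi)]
    r=cv2.minAreaRect((t[:,:2]*1000).astype(np.float32));print(n,len(t),t.mean(0).round(4),r, t[:,2].mean())
E
```

```text
13.075 [-0.13  0.14  0.49  1.92 -0.07  1.1   2.4 ] [ 0.4589 -0.1897  0.2927] [ 0.5 -0.6 -1.2]
[[-0.425 -0.001 -0.905]
 [ 0.905  0.    -0.425]
 [ 0.001 -1.     0.001]]
knobtop 1692 [ 0.4844 -0.1901  0.1116] ((485.7431640625, -189.55419921875), (55.703895568847656, 17.94942855834961), 26.274288177490234) 0.11158489438810273
disc 3347 [ 0.477  -0.1933  0.052 ] ((469.8051452636719, -199.34085083007812), (97.70960998535156, 71.82647705078125), 21.793899536132812) 0.052041452540099134
plate 10117 [ 0.4815 -0.1928  0.0119] ((492.9867248535156, -189.37847900390625), (137.9839324951172, 124.12583923339844), 0.2048279047012329) 0.011908578686369787
```

View pics/w2.png

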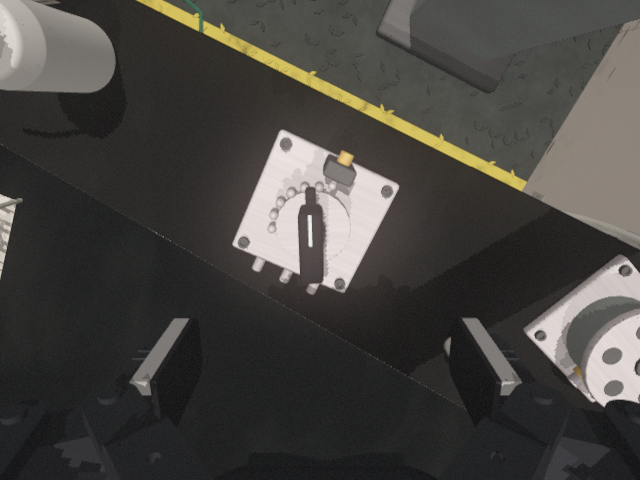

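The wrist view shows the bar knob at (311,238), pointer up towards the plunger block at (340,168). The depth data put its centre at (0.4857, -0.1896) with the bar at 26.3°, so the knob is at about -0.455 rad.

Request:
{"method": "step_arm", "body": {
  "commands": [
    [[-0.6, 2, -1.2], -1],
    [[-0.5, 3, -1.2], 0],
    [[0, 3, 0], 0],
    [[0, 3, 0], 0],
    [[0, 3, 0], 0],
    [[0, 2, 0], 0],
    [[0, 0, 0], 0]
  ]
}}

```text
clock: 14.0
ee_pos: [0.4846, -0.1888, 0.1319]
tool_rot: [-0.372, -0.6, 0.601, 0.375]
ft_force: [0.2, -0.5, -0.5]
gripper_width: 0.0854
```

```bash
cat > kk.py <<'E'
from h import *
s=manip.state();Rm=rot();y=np.degrees(np.arctan2(Rm[1,0],Rm[0,0]))
print(round(s["clock"],2),"q7",round(s["q"][6],2),"F",np.round(s["ft_force"],1),"M",np.round(s["wrist_torque"],3),"w",round(s["gripper_width"],4),"yaw",round(y,2),"knob rad",round(np.radians(90.2-y),3),"to go",delta([.4857,-.1896,.099]),"tool y",Rm[:,1].round(3))
E
python3 kk.py
```

```text
14.0 q7 2.55 F [ 0.2 -0.5 -0.5] M [ 0.018 -0.018  0.009] w 0.0854 yaw 116.25 knob rad -0.455 to go [-0.13  3.29 -0.07] tool y [-0.004  0.001 -1.   ]
```

Request:
{"method": "step_arm", "body": {
  "commands": [
    [[-0.1, 1.2, 0], 0],
    [[0, 1.2, 0], 0],
    [[0, 0.9, 0], 0],
    [[0, 0, 0], 0],
    [[0, 0, 0], 0]
  ]
}}

```text
clock: 14.62
ee_pos: [0.4863, -0.1902, 0.1004]
tool_rot: [0.373, 0.601, -0.601, -0.373]
ft_force: [-0.3, 0.4, -0.3]
gripper_width: 0.0851
```

```bash
python3 kk.py
```

```text
14.62 q7 2.57 F [-0.3  0.4 -0.3] M [-0.064 -0.001  0.029] w 0.0851 yaw 116.29 knob rad -0.455 to go [0.08 0.14 0.02] tool y [ 0. -0. -1.]
```

Request:
{"method": "step_arm", "body": {
  "commands": [
    [[0, 0, 0], 0],
    [[0, 0, 0], 0],
    [[0, 0, 0], 0],
    [[0, 0, 0], 0],
    [[0, 0, 0], 0],
    [[0, 0, 0], 0],
    [[0, 0, 0], 0],
    [[0, 0, 0], 0]
  ],
  "gripper": 0,
  "newtons": 50
}}

```text
clock: 15.62
ee_pos: [0.4858, -0.1894, 0.1005]
tool_rot: [0.372, 0.601, -0.6, -0.373]
ft_force: [-2.5, 2.8, 5.5]
gripper_width: 0.0171
```

```bash
python3 kk.py
```

```text
15.62 q7 2.57 F [-2.5  2.8  5.5] M [0.393 0.411 0.023] w 0.0171 yaw 116.33 knob rad -0.456 to go [-0.01  0.15  0.02] tool y [-0.001  0.001 -1.   ]
```

Request:
{"method": "step_arm", "body": {
  "commands": [
    [[0, 0, 0], 4],
    [[0, 0, 0], 4],
    [[0, 0, 0], 4],
    [[0, 0, 0], 4],
    [[0, 0, 0], 4],
    [[0, 0, 0], 0]
  ]
}}

```text
clock: 16.38
ee_pos: [0.4857, -0.1889, 0.1005]
tool_rot: [0.471, 0.527, -0.527, -0.473]
ft_force: [-3.2, 3.5, 6.1]
gripper_width: 0.0175
```

```bash
python3 kk.py
```

```text
16.38 q7 2.29 F [-3.2  3.5  6.1] M [ 0.537  0.547 -0.021] w 0.0175 yaw 96.32 knob rad -0.107 to go [-0.07  0.15  0.  ] tool y [-0.001  0.002 -1.   ]
```

Request:
{"method": "step_arm", "body": {
  "commands": [
    [[0, 0, 0], 2],
    [[0, 0, 0], 2],
    [[0, 0, 0], 2],
    [[0, 0, 0], 0],
    [[0, 0, 0], 0]
  ]
}}

```text
clock: 17.0
ee_pos: [0.4856, -0.1888, 0.1005]
tool_rot: [0.497, 0.502, -0.501, -0.499]
ft_force: [-2.6, 3.6, 7.3]
gripper_width: 0.017
```

```bash
python3 kk.py
```

```text
17.0 q7 2.2 F [-2.6  3.6  7.3] M [0.603 0.575 0.007] w 0.017 yaw 90.35 knob rad -0.003 to go [-0.08  0.15 -0.01] tool y [-0.001  0.003 -1.   ]
```

Now at the first stop, with moment about z near 0. Next I turn towards the second in small steps, watching that moment.

Request:
{"method": "step_arm", "body": {
  "commands": [
    [[0, 0, 0], 2],
    [[0, 0, 0], 2],
    [[0, 0, 0], 0]
  ]
}}

```text
clock: 17.38
ee_pos: [0.4857, -0.1887, 0.1005]
tool_rot: [-0.515, -0.484, 0.484, 0.517]
ft_force: [-2.7, 4.9, 7.4]
gripper_width: 0.0172
```

```bash
python3 kk.py
```

```text
17.38 q7 2.15 F [-2.7  4.9  7.4] M [0.713 0.532 0.109] w 0.0172 yaw 86.36 knob rad 0.067 to go [-0.09  0.15 -0.01] tool y [-0.002  0.003 -1.   ]
```

Request:
{"method": "step_arm", "body": {
  "commands": [
    [[0, 0, 0], 2],
    [[0, 0, 0], 2],
    [[0, 0, 0], 2],
    [[0, 0, 0], 0]
  ]
}}

```text
clock: 17.88
ee_pos: [0.4857, -0.1886, 0.1005]
tool_rot: [-0.539, -0.456, 0.456, 0.541]
ft_force: [-3.0, 4.9, 6.7]
gripper_width: 0.0174
```

```bash
python3 kk.py
```

```text
17.88 q7 2.06 F [-3.   4.9  6.7] M [ 0.754  0.584 -0.017] w 0.0174 yaw 80.36 knob rad 0.172 to go [-0.1   0.15 -0.02] tool y [-0.002  0.003 -1.   ]
```

Request:
{"method": "step_arm", "body": {
  "commands": [
    [[0, 0, 0], 2],
    [[0, 0, 0], 2],
    [[0, 0, 0], 0]
  ]
}}

```text
clock: 18.25
ee_pos: [0.4857, -0.1884, 0.1005]
tool_rot: [-0.555, -0.437, 0.437, 0.557]
ft_force: [-3.7, 4.6, 8.6]
gripper_width: 0.0172
```

```bash
python3 kk.py
```

```text
18.25 q7 2.0 F [-3.7  4.6  8.6] M [0.764 0.613 0.013] w 0.0172 yaw 76.35 knob rad 0.242 to go [-0.11  0.15 -0.03] tool y [-0.002  0.003 -1.   ]
```

Request:
{"method": "step_arm", "body": {
  "commands": [
    [[0, 0, 0], 2],
    [[0, 0, 0], 2],
    [[0, 0, 0], 2],
    [[0, 0, 0], 0],
    [[0, 0, 0], 0]
  ]
}}

```text
clock: 18.88
ee_pos: [0.4858, -0.1883, 0.1005]
tool_rot: [-0.577, -0.408, 0.407, 0.579]
ft_force: [-3.2, 5.6, 8.0]
gripper_width: 0.0174
```

```bash
python3 kk.py
```

```text
18.88 q7 1.92 F [-3.2  5.6  8. ] M [0.828 0.57  0.001] w 0.0174 yaw 70.38 knob rad 0.346 to go [-0.13  0.15 -0.04] tool y [-0.002  0.003 -1.   ]
```

The leaving torque of 0.11 N m appeared and then vanished: that is the click from the first stop into the second. I repeat it for the third stop.

Request:
{"method": "step_arm", "body": {
  "commands": [
    [[0, 0, 0], 2],
    [[0, 0, 0], 2],
    [[0, 0, 0], 0]
  ]
}}

```text
clock: 19.25
ee_pos: [0.4858, -0.1882, 0.1005]
tool_rot: [-0.59, -0.387, 0.387, 0.593]
ft_force: [-3.0, 5.2, 7.6]
gripper_width: 0.0172
```

```bash
python3 kk.py
```

```text
19.25 q7 1.86 F [-3.   5.2  7.6] M [0.914 0.581 0.059] w 0.0172 yaw 66.38 knob rad 0.416 to go [-0.13  0.15 -0.05] tool y [-0.002  0.004 -1.   ]
```

Request:
{"method": "step_arm", "body": {
  "commands": [
    [[0, 0, 0], 2],
    [[0, 0, 0], 2],
    [[0, 0, 0], 2],
    [[0, 0, 0], 0]
  ]
}}

```text
clock: 19.75
ee_pos: [0.4859, -0.1881, 0.1005]
tool_rot: [-0.61, -0.356, 0.355, 0.613]
ft_force: [-3.1, 6.1, 9.6]
gripper_width: 0.0172
```

```bash
python3 kk.py
```

```text
19.75 q7 1.78 F [-3.1  6.1  9.6] M [ 0.979  0.528 -0.078] w 0.0172 yaw 60.38 knob rad 0.52 to go [-0.14  0.15 -0.06] tool y [-0.002  0.004 -1.   ]
```

Request:
{"method": "step_arm", "body": {
  "commands": [
    [[0, 0, 0], 2],
    [[0, 0, 0], 2],
    [[0, 0, 0], 2],
    [[0, 0, 0], 0]
  ]
}}

```text
clock: 20.25
ee_pos: [0.486, -0.1879, 0.1005]
tool_rot: [-0.627, -0.323, 0.323, 0.631]
ft_force: [-2.9, 6.9, 9.2]
gripper_width: 0.0174
```

```bash
python3 kk.py
```

```text
20.25 q7 1.7 F [-2.9  6.9  9.2] M [ 0.989  0.511 -0.141] w 0.0174 yaw 54.36 knob rad 0.626 to go [-0.15  0.15 -0.08] tool y [-0.001  0.004 -1.   ]
```

Request:
{"method": "step_arm", "body": {
  "commands": [
    [[0, 0, 0], 2],
    [[0, 0, 0], 2],
    [[0, 0, 0], 0],
    [[0, 0, 0], 0],
    [[0, 0, 0], 0]
  ]
}}

```text
clock: 20.88
ee_pos: [0.4859, -0.1879, 0.1005]
tool_rot: [-0.638, -0.301, 0.301, 0.641]
ft_force: [-2.0, 6.6, 7.8]
gripper_width: 0.0172
```

```bash
python3 kk.py; python3 - <<'E'
from h import *
p,d=manip.snapshot("wrist");q,_=manip.snapshot("top")
cv2.imwrite("pics/end.png",np.hstack([cv2.resize(p[60:480],(400,300)),cv2.resize(q[205:285,220:440],(400,300),interpolation=cv2.INTER_CUBIC)]))
E
```

```text
20.88 q7 1.64 F [-2.   6.6  7.8] M [ 1.03   0.587 -0.011] w 0.0172 yaw 50.4 knob rad 0.695 to go [-0.15  0.15 -0.09] tool y [-0.001  0.004 -1.   ]
```

View pics/end.png

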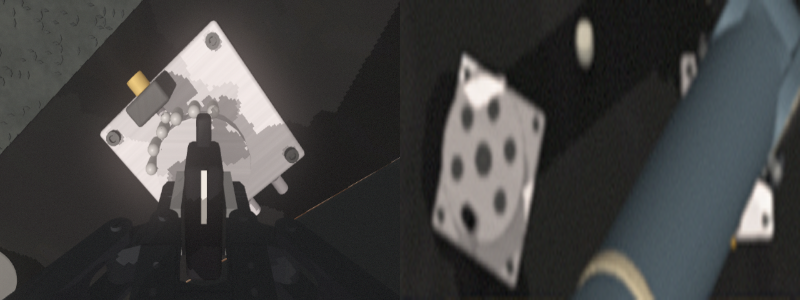

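The wrist half shows the bar square between the fingers, with its white line upright at (203,197). The top half shows the crank handle still over the rib at (468,217). The moment about z is about 0, so the knob is seated. Handing in.

```bash
python3 -c "
from plant import manip
print(manip.sign_off())"; python3 kk.py
```

```text
the job is handed in; nothing more can be done
None
the job is handed in; nothing more can be done
```

The job is handed in: the crank is on its end stop, and the knob is at its third stop with the fingers still gripping it. `sign_off` gives no verdict.

- **Crank:** I turned it one full turn clockwise into its end stop. The stop showed as a push of about 17 N with only 0.3 mm of movement. After I let go, the wrist camera's depth picture put it at about 6.30 rad, and the last top picture still shows the handle over the rib.
- **Knob:** I gripped it at about -0.455 rad and turned it in 2 to 4 degree steps. The moment about the knob axis rose by about 0.11 N m on leaving the first stop and about 0.06 on leaving the second. It dropped back to about 0 at each stop.
- **Last check:** taking the knob to follow the tool, the angle is 0.695 rad against a target of 0.698. The moment about the axis is near 0, the opening is 17.2 mm on the 18 mm bar, and the grip is set to 50 N. The job took about 21 s.
- **What disagreed:** the tool drifted about 1.7 mm sideways while turning, and the side force stayed under 10 N. I did not measure the bystanders again. The moves were planned clear of them, and no unexpected force showed in the readings.

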